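# Press a sample tube's cap home with the bench quick clamp

## Robot

A 6-joint arm with a two-finger parallel gripper is mounted at the origin on the work surface. World frame = base frame: x ahead of the robot, y to its left, z up, the work surface at z = 0. Lengths are in m, angles in rad, forces in N, time in s.
With the tool pointing down it reaches from about 0.425 to 0.95 m from the base axis. Payload 3.5 kg.
Tool frame: the origin (TCP) lies midway between the tips of the shut fingers; the grasp point (between the pads) lies grasp_offset behind it (grasp_offset is the distance from the TCP to the grasp point, in m); z points along the fingers, y is the direction in which the jaws open and shut (so a half turn about z gives the same grasp; the last joint's range is limited). The gripper opens to 85 mm and grips with 20 to 120 N. Pads are 22 mm wide; open, the fingers measure 114 mm over their backs; the gripper's body (76 mm by 85 mm) begins 54 mm behind the grasp point. The pads swing forward as they close: fully open they stand 13 mm farther back than shut.
Start: joints at [1.019, 0.286, 1.577, -0, 1.279, -0.15], TCP at [0.264, 0.621, 0.231] pointing down, gripper open.
Joint ranges: [-2.77, 2.77], [-0.9, 2.22], [0.21, 2.48], [-1.53, 4.67], [0.24, 2.81], [-2.84, 2.84]. Speed limits (rad/s): [2.79, 2.79, 3.14, 3.14, 3.14, 3.14].

## Interface

Orientations are given as a unit quaternion [x, y, z, w].
In Python, from plant import * gives the robot as it stands.
- The arm moves only by the tool jog_arm, never from a script. Its argument "targets" is text: rows parted by semicolons, each of 7 numbers parted by spaces: the shift along the world's x, y, z in mm, then the turn, a rotation vector about the world's x, y, z in degrees, then the gripper's target within -1 to 1 (fully open at 1, half-way at 0, shut at -1). A call has 1 to 10 rows; each row shifts and turns the pose as measured when the row begins; what a row does not reach is not made up. A row lasts 1/12 s, in which the tool goes at most 41.7 mm and 7.16 degrees, less where a joint would pass 70% of its speed; a pose out of reach is approached as far as the arm can. A call with a gripper value outside its range is refused whole. The fingers move at their own pace and stop on an object; "force" is the grip in N (left out, the last holds). Time passes only in rows, so rows that do not move let the fingers close. It gives the time, the measured TCP pose, the force and the opening at its end, in the units of the state.
- get_state(): the state, without advancing time (a new reading comes with each control period).
- read_camera(name): name is "side" or "top" or "wrist"; returns a dict with "pixels" (384x512x3 uint8, blue, green, red), "mtx" (3x3 intrinsics, pixels), "world_from_camera" (4x4, takes a point from camera to world coordinates). Camera axes: x right, y up, looking along -z (the intrinsics and any distortion apply to the point x, -y, -z); pixel columns grow to the right and rows downward; lengths in m; the calibration is good to about 2 mm. The wrist camera is an equidistant fisheye: a pixel r from the principal point sees the ray r / f radians off the axis. A picture is of the moment at which its call begins. There is no depth.
- sign_off(): hands the job in, once; it reports no verdict.
Trained networks look in a picture, given as the dict that the camera call returned (one of the last four; its "shot" number tells which), for a name from the list of things; names that differ only in an ending like _2 or _b are one class to them, and where a whole thing is asked for, a point or a joint stands for the part that bears it (a point fixed in the world has none). Each returns a list of dicts, best first, with "p" (0 to 1); they miss things now and then, are a little off and sometimes report something else, mostly with a low value. They report only what shows in the picture. A call takes as long as a camera call.
- spot_in(target, picture): "uv" ([column, row] in pixels, amid what is visible of it).
- silhouettes(target, picture): "mask" (384x512 bool, what is visible of it) and "uv" ([column, row] in pixels, amid what is visible of it).
- mark_of(target, picture): "uv" ([column, row] in pixels: a listed point, or the origin of a listed thing).
The state is a dict: "time": time; "qpos": joint angles; "dq": joint speeds; "joint_efforts": joint torques, N m; "eef_pos": TCP position; "tcp_rot": TCP orientation; "contact_force": force on the tool from outside, world axes, zero at the start; "wrist_torque": the same for the moment, N m; "opening": opening from 0.0 (shut) to 1.0 (fully open).
Only numpy, scipy, OpenCV 4.12 (cv2) and the standard library are available. Lean on these libraries where they do the work, as an engineer would, in place of code of your own. Each camera call takes 0.05 s, during which the arm holds its last target.

## Task

Press the red cap of the lying sample tube fully home with the quick clamp: squeeze its orange trigger towards the black handle, again and again, until the jaw has pushed the tube against its backstop, driven the cap home and stays tight on it by itself (5 N or more) with the trigger let go, but squeeze gently by feel near the end, because pressing the cap with more than 17 N cracks it. Then press the red release tab and keep it down until the jaw has gone all the way back, and leave the closed tube lying in its trough. Work the clamp only by its trigger and tab, do not touch the jaw, its bar or the tube, and leave the dish, the bottle and the standing tube alone.

Things in the scene. Friction and masses are not known exactly. Their poses are not given: they have to be found in the camera images.
- station: the capping press, fixed to the bench: white base plate 110 (x) by 430 (y) by 12 mm, a blue quick clamp on one half, a white trough on the other. Origin in the bench plane, z up; y runs along the clamp's bar, the way the jaw advances to the tube; everything on it is centred on x = 0. Blue housing y -150 to -25 mm, 62 mm high (66 under the handle); tube and bar axes 50 mm above the bench
- handle_front (a point): on the fixed black handle post (22 mm in x, 14 mm in y, blue-capped top 139 mm above the bench): the middle of its front face (y = -38 mm in the station's frame), 110 mm above the bench. From here to the rear face of the let-go trigger is 61 mm
- trigger_back (a point): on the upright orange trigger post (20 mm in x, 12 mm in y, top 130 mm above the bench): the middle of its rear face, 110 mm above the bench. Squeeze or push it here along the station's +y, towards the handle; the post is free from 66 mm up. 46 mm lie between this face and the lower red tab behind it
- trigger (a joint): squeeze of the trigger in m: 0 let go, 0.021 at its own hard stop (harmless); sprung back with 1.4 to 2.3 N. After 1.5 to 2 mm of play it moves the jaw one to one. A ratchet holds the jaw every 6 mm: let go, the jaw falls back by up to 6 mm to the last click; a full squeeze gains 18 mm. Pushing slowly takes the pad's force on the cap plus about 3 to 5 N (springs, ratchet)
- jaw_bar: the steel bar (12 mm wide) with the black moving jaw (40 mm square) and, before it, the orange sprung pad. Origin and axes coincide with the station's when the jaw is fully back; its y in the station's frame is the jaw's advance, 0 to 60 mm. The free pad's face stands at y = 20 mm + advance. Once the ratchet is released a light spring draws it back at about 60 to 80 mm/s
- pad: the orange round pad (30 mm across) on the jaw. Origin and axes coincide with jaw_bar's while nothing presses it; its face lies 20 mm along y and 50 mm along z from its origin. It is sprung along y, 1 N per mm, up to 18 mm, so the force on the cap shows in how far it lags behind jaw_bar
- tube: loose clear tube, 29 mm across, 112 mm long, about 55 g, lying in the trough along the station's y, with a paper label and a red cap (36 mm across, 14 mm long) on the end towards the jaw. Origin on its axis at the closed end, its y from cap to closed end. With the cap home the whole is 120 mm long. It starts 3 to 23 mm short of the backstop and slides easily
- cap (a joint): how far the red cap stands off from home, in m: 0 home, 0.006 to 0.010 at the start. It moves stiffly, with 4.5 to 5.5 N, once the tube is against the backstop, stops hard when home, and stays where it is left
- tab_top (a point): middle of the top of the red release tab, a square plate 30 by 30 mm, 78 mm above the bench, at y = -160 mm in the station's frame, behind the trigger
- tab (a joint): how far the release tab is pressed down, in m: 0 up, 0.008 fully down. Sprung, about 1 N at first and 5 N fully down; springs up when let go. Only in the last millimetre is the ratchet fully open (with the trigger let go); the jaw then needs up to 1.5 s to go back
- dish: bystander: loose covered culture dish, 93 mm across, 20 mm high, origin under its centre
- bottle: bystander: loose small bottle, 48 mm across, 100 mm high, origin under its centre
- spare: bystander: loose capped sample tube standing upright, 36 mm across, 118 mm high, origin under its centre
- post_top (a point): top of the blue end post that holds the backstop, 78 mm above the bench, y = 203 mm in the station's frame. The backstop, a round black rubber screw foot 34 mm across, faces the tube's closed end; its face is set by hand to a new place each time, anywhere from y = 166 to 180 mm, and is not measured

How it is judged:
By the outcome, as a careful person would: the job done as asked, in the order asked, and still so for the second after the job is handed in, with the robot touching nothing.
It also fails if it takes over 58 s, if anything falls off the work surface, if the arm or the gripper's body presses on something with over 40 N, if the wrist force passes 120 N, or if a joint passes its speed limit or range.

## Working session

There is one attempt and no reset: what is moved stays moved. The work goes in short steps, Python scripts to look and compute and a tool call to move; the robot and the scene stay as the last step left them, time stands still between calls to the robot, and variables do not carry over. Pictures are saved under pics/ and viewed, and the job is handed in when it is done.

Besides the shell and the picture viewer there is one more tool, called after ">>>" as name(argument=value, ...) on one line, values as JSON. jog_arm: Moves the arm, as the interface text tells. Its arguments: {"type":"object","properties":{"targets":{"type":"string"},"force":{"type":"number"}},"required":["targets"]}

```bash
ls; mkdir -p pics; python3 - <<'E'
from plant import *
import cv2
s=get_state(); print(s)
for n in ("side","top","wrist"):
    p=read_camera(n); cv2.imwrite(f"pics/{n}0.png",p["pixels"]); print(n,p["mtx"],p["world_from_camera"],p.keys())
    for t in ("trigger_back","tab_top","handle_front","post_top","station","pad","jaw_bar","tube","dish","bottle","spare"):
        try: print(t,[(r["uv"],round(r["p"],2)) for r in mark_of(t,p)[:2]])
        except Exception as e: print(t,e)
print(get_state()["time"])
E
```

```text
pics
{'time': 0.0, 'qpos': array([ 1.01896487e+00,  2.87198858e-01,  1.57820118e+00, -8.03428728e-06,
        1.27856815e+00, -1.50029863e-01]), 'dq': array([-5.13952077e-04, -3.90291765e-05,  8.17457513e-04, -7.85596783e-04,
       -5.65704245e-04, -5.27906618e-04]), 'joint_efforts': array([-1.43888552e-03, -4.05975473e+01, -2.92627877e+01, -1.83767484e-04,
        5.76975028e-03,  5.02339034e-06]), 'eef_pos': array([0.26362015, 0.62067603, 0.22991194]), 'tcp_rot': array([ 1.99550810e-01,  9.79886760e-01, -1.11669744e-03, -4.04709492e-04]), 'contact_force': array([-1.22683566, -0.8324703 ,  0.55479913]), 'wrist_torque': array([0.01300287, 0.04272226, 0.02048293]), 'opening': 1.0008080429291892}
side [[468.31527589   0.         249.44363621]
 [  0.         468.31527589 196.82013527]
 [  0.           0.           1.        ]] [[ 0.74885267  0.4229575  -0.51022214  0.06972444]
 [-0.66266698  0.48901828 -0.56721565 -0.4706865 ]
 [ 0.00959984  0.76286832  0.64648261  0.73090926]
 [ 0.          0.          0.          1.        ]] dict_keys(['pixels', 'mtx', 'world_from_camera', 'shot'])

[... 1002 characters left out ...]

dish [([300.7, 151.2], 0.75)]
bottle [([219.0, 163.4], 0.91)]
spare [([256.7, 259.6], 0.72), ([319.9, 208.0], 0.69)]
wrist [[297.31863964   0.         256.91604621]
 [  0.         297.31863964 188.39093289]
 [  0.           0.           1.        ]] [[ 3.91479272e-01 -8.81895197e-01 -2.62687724e-01  1.97389781e-01]
 [ 9.20186883e-01  3.75101208e-01  1.12049918e-01  6.49672323e-01]
 [-2.81801644e-04 -2.85587018e-01  9.58352741e-01  3.72988294e-01]
 [ 0.00000000e+00  0.00000000e+00  0.00000000e+00  1.00000000e+00]] dict_keys(['pixels', 'mtx', 'world_from_camera', 'shot'])
trigger_back []
tab_top []
handle_front []
post_top []
station []
pad []
jaw_bar []
tube []
dish []
bottle []
spare []
1.8
```

```bash
python3 - <<'E'
import cv2
for n in("side","top"):
    im=cv2.imread(f"pics/{n}0.png"); c=im[110:330,150:400]; cv2.imwrite(f"pics/{n}0c.png",cv2.resize(c,None,fx=2.7,fy=2.7,interpolation=cv2.INTER_CUBIC))
E
```

```text
(no output)
```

View pics/side0c.png

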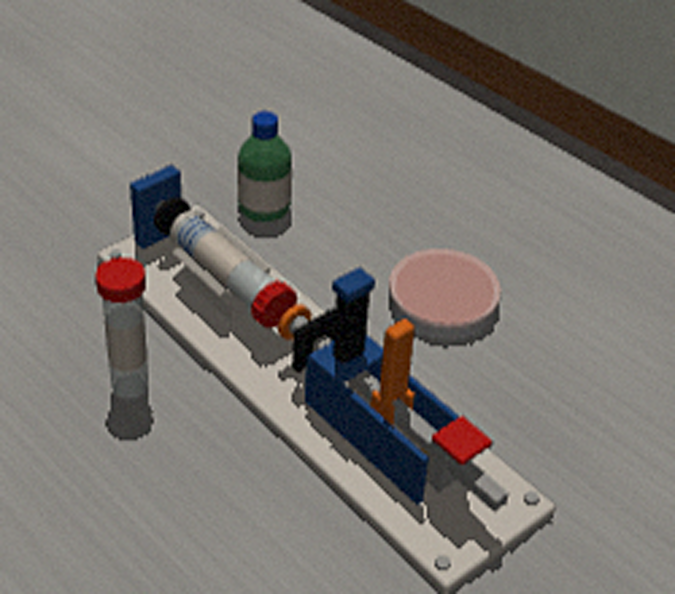

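View pics/top0c.png

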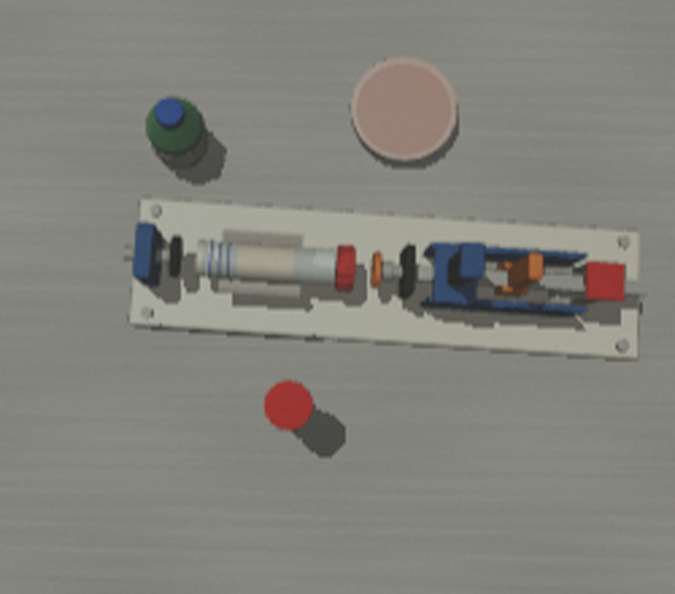

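```bash
python3 - <<'E'
import cv2
for n in("side","top"):
    im=cv2.imread(f"pics/{n}0c.png"); print(im.shape)
E
```

```text
(594, 675, 3)
(594, 675, 3)
```

```bash
cat > h.py <<'E'
import numpy as np
from scipy.optimize import least_squares
K={'side':(468.31527589,249.44363621,196.82013527),'top':(372.21854977,252.4737463,196.07991947)}
T={'side':np.array([[0.74885267,0.4229575,-0.51022214,0.06972444],[-0.66266698,0.48901828,-0.56721565,-0.4706865],[0.00959984,0.76286832,0.64648261,0.73090926],[0,0,0,1]]),
'top':np.array([[0.01801313,0.98549697,-0.16873426,0.44367628],[-0.99982328,0.01684654,-0.0083429,0.10810698],[-0.00537932,0.16885472,0.98562627,0.85739681],[0,0,0,1]])}
def proj(c,P):
    P=np.atleast_2d(P); p=(P-T[c][:3,3])@T[c][:3,:3]
    f,cx,cy=K[c]; return np.c_[cx+f*p[:,0]/-p[:,2],cy-f*p[:,1]/-p[:,2]]
def S(q,L):
    L=np.atleast_2d(L)*1e-3;c,s=np.cos(q[2]),np.sin(q[2])
    return np.c_[q[0]+c*L[:,0]-s*L[:,1],q[1]+s*L[:,0]+c*L[:,1],L[:,2]]
E
python3 - <<'E'
from h import *
cr=lambda u,v:(150+(u+.5)/2.7-.5,110+(v+.5)/2.7-.5)
obs=[('side',(0,-99,110),(299.9,240.9)),('side',(0,-160,78),(318.9,273.5)),('side',(0,203,78),(207.3,175.9)),('side',(0,0,0),(262.8,249.7)),
('top',(0,203,78),(201,199)),('top',(0,-99,110),(349.6,211.4)),('top',(0,0,0),(291.3,211.6)),('top',(0,-160,78),cr(605,281)),
('top',(55,215,12),cr(140,199)),('top',(55,-215,12),cr(638,232)),('top',(-55,-215,12),cr(638,358)),('top',(-55,215,12),cr(130,326)),
('side',(55,-215,12),cr(553,508)),('side',(-55,-215,12),cr(450,585)),('side',(0,-160,78),cr(462,440))]
def f(q): return np.concatenate([proj(c,S(q,l))[0]-np.array(uv) for c,l,uv in obs])
r=least_squares(f,[.4,0.,0.],loss='soft_l1')
print(r.x,np.degrees(r.x[2]))
for o,e in zip(obs,f(r.x).reshape(-1,2)): print(o,e.round(1))
for n,l in dict(trig=(0,-99,110),tab=(0,-160,78),handle=(0,-38,110),post=(0,203,78)).items(): print(n,S(r.x,l))
E
```

```text
[ 0.55192773  0.02091684 -0.05317895] -3.046929201443169
('side', (0, -99, 110), (299.9, 240.9)) [-1.4 -1. ]
('side', (0, -160, 78), (318.9, 273.5)) [ 1.2 -2.2]
('side', (0, 203, 78), (207.3, 175.9)) [-0.5 -1. ]
('side', (0, 0, 0), (262.8, 249.7)) [-0.1  0.3]
('top', (0, 203, 78), (201, 199)) [-0.   2.9]
('top', (0, -99, 110), (349.6, 211.4)) [-2.2 -1.5]
('top', (0, 0, 0), (291.3, 211.6)) [1.6 1.6]
('top', (0, -160, 78), (373.75925925925924, 213.75925925925924)) [-1.1  0.1]
('top', (55, 215, 12), (201.53703703703704, 183.38888888888889)) [ 0.6 -0.8]
('top', (55, -215, 12), (385.98148148148147, 195.6111111111111)) [ 2.1 -0.3]
('top', (-55, -215, 12), (385.98148148148147, 242.27777777777777)) [1.6 1.1]
('top', (-55, 215, 12), (197.83333333333331, 230.42592592592592)) [-0.3 -0.6]
('side', (55, -215, 12), (354.5, 297.8333333333333)) [3.1 0.3]
('side', (-55, -215, 12), (316.35185185185185, 326.35185185185185)) [-0.2  2.6]
('side', (0, -160, 78), (320.7962962962963, 272.64814814814815)) [-0.7 -1.4]
trig [[ 0.54666549 -0.07794321  0.11      ]]
tab [[ 0.54342311 -0.13885698  0.078     ]]
handle [[ 0.54990788 -0.01702944  0.11      ]]
post [[0.56271797 0.22362986 0.078     ]]
```

>>> jog_arm(targets="14 -36.5 0 0 0 -3.5 -1;14 -36.5 0 0 0 -3.5 -1;14 -36.5 0 0 0 -3.5 -1;14 -36.5 0 0 0 -3.5 -1;14 -36.5 0 0 0 -3.5 -1;14 -36.5 0 0 0 -3.5 -1;14 -36.5 0 0 0 -3.5 -1;14 -36.5 0 0 0 -3.5 -1;14 -36.5 0 0 0 -3.5 -1;14 -36.5 0 0 0 -3.5 -1", force=20)

```text
time: 2.63
eef_pos: [0.4032, 0.2472, 0.2308]
tcp_rot: [0.491, 0.871, 0.003, 0.001]
contact_force: [0.5, 0.5, -0.1]
opening: -0.002
```

>>> jog_arm(targets="14 -36 0 0 0 -3.5 -1;14 -36 0 0 0 -3.5 -1;14 -36 0 0 0 -3.5 -1;14 -36 0 0 0 -3.5 -1;14 -36 0 0 0 -3.5 -1;14 -36 0 0 0 -3.5 -1;14 -36 0 0 0 -3.5 -1;14 -36 0 0 0 -3.5 -1;14 -36 0 0 0 -3.5 -1;14 -36 0 0 0 -2.5 -1")

```text
time: 3.47
eef_pos: [0.5465, -0.1327, 0.2353]
tcp_rot: [0.736, 0.677, 0.005, 0.007]
contact_force: [-0.1, 0.5, 0.4]
opening: -0.002
```

```bash
python3 - <<'E'
from plant import *
import cv2
from h import *
for n in ("wrist","side"):
    p=read_camera(n); im=p["pixels"]
    if n=="side": im=cv2.resize(im[110:330,150:400],None,fx=2.7,fy=2.7,interpolation=cv2.INTER_CUBIC)
    cv2.imwrite(f"pics/{n}1.png",im)
s=get_state(); print(s["time"],s["eef_pos"],s["tcp_rot"],s["contact_force"]); print(p["world_from_camera"])
E
```

```text
3.5667 [ 0.54743504 -0.13577696  0.23513388] [0.73679453 0.67605428 0.00463469 0.00793357] [ 0.44156614  1.01522027 -0.32660041]
[[ 0.74885267  0.4229575  -0.51022214  0.06972444]
 [-0.66266698  0.48901828 -0.56721565 -0.4706865 ]
 [ 0.00959984  0.76286832  0.64648261  0.73090926]
 [ 0.          0.          0.          1.        ]]
```

View pics/wrist1.png

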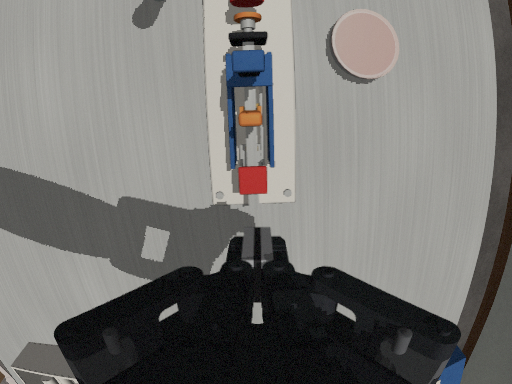

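View pics/side1.png

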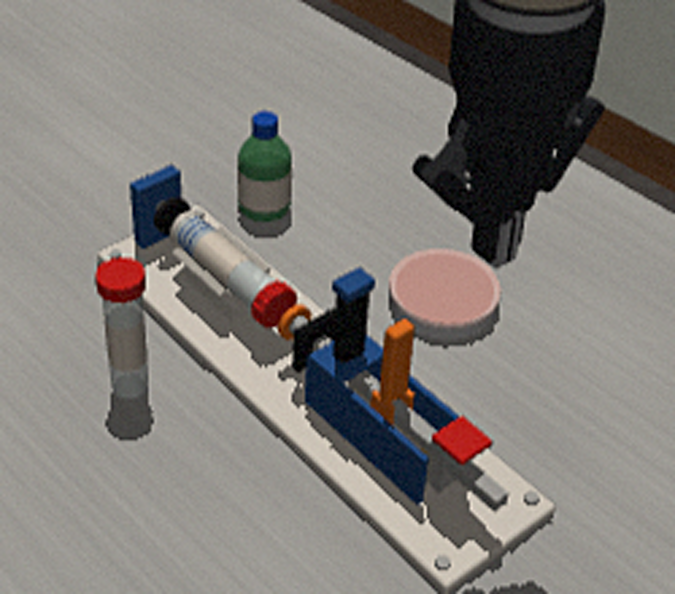

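>>> jog_arm(targets="-0.5 13 0 0 0 1 -1;-0.5 13 -20 0 0 0.5 -1;-0.5 1 -30 0 0 0.5 -1;-0.5 0 -30 0 0 0 -1;-0.5 0 -28 0 0 0 -1;0 0 -20 0 0 0 -1;0 0 -5 0 0 0 -1;0 0 0 0 0 0 -1")

```text
time: 4.23
eef_pos: [0.5437, -0.0973, 0.1017]
tcp_rot: [0.72, 0.694, 0.008, 0.01]
contact_force: [0.0, 0.6, 0.5]
opening: 0.004
```

```bash
cat > shot.py <<'E'
import sys,cv2
from plant import *
k=sys.argv[1]
for n in sys.argv[2:]:
    p=read_camera(n); im=p["pixels"]
    if n=="side": im=im[130:300,170:350]
    elif n=="top": im=im[170:260,180:400]
    else: im=im[0:300,130:380]
    f=min(780/im.shape[1],590/im.shape[0])
    cv2.imwrite(f"pics/{n}{k}.png",cv2.resize(im,None,fx=f,fy=f,interpolation=cv2.INTER_CUBIC)); print(f)
s=get_state(); print(s["time"],s["eef_pos"],s["tcp_rot"],s["contact_force"],s["qpos"])
E
python3 shot.py 2 wrist side
```

```text
1.9666666666666666
3.4705882352941178
4.3333 [ 0.54491748 -0.09815436  0.10351541] [0.72035316 0.69346466 0.00842604 0.0112735 ] [0.37366579 0.06966958 0.30982983] [-0.36405287  0.14946197  1.98998004  0.00680731  0.97458078 -0.3297655 ]
```

View pics/wrist2.png

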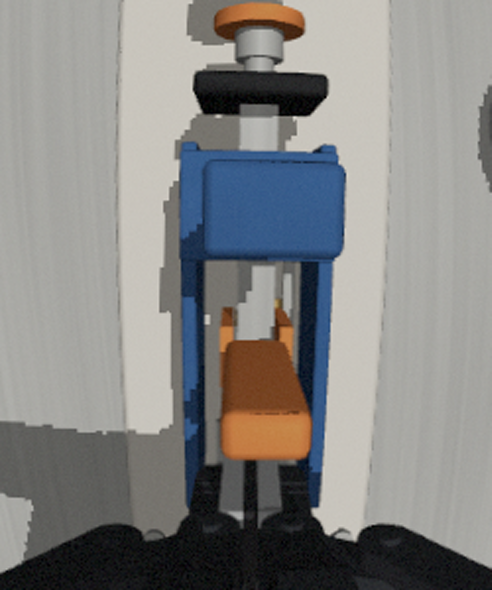

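View pics/side2.png

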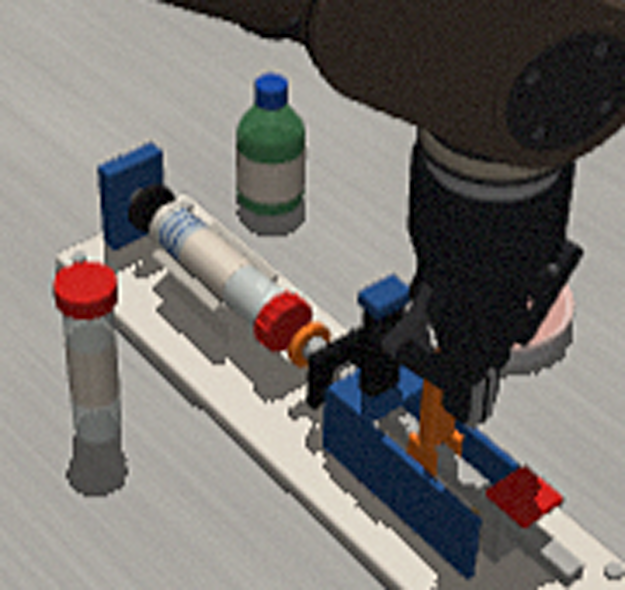

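>>> jog_arm(targets="1 3 0 0 0 0 -1;1 3 0 0 0 0 -1;0 3 0 0 0 0 -1;0 3 0 0 0 0 -1;0 3 0 0 0 0 -1;0 0 0 0 0 0 -1")

```text
time: 4.83
eef_pos: [0.5503, -0.0855, 0.1102]
tcp_rot: [0.719, 0.695, 0.008, 0.019]
contact_force: [-1.1, -2.2, -1.2]
opening: 0.0
```

>>> jog_arm(targets="-1 3 -2 0 0 0 -1;-1 3 -2 0 0 0 -1;-1 3 -2 0 0 0 -1;-1 3 -2 0 0 0 -1")

```text
time: 5.17
eef_pos: [0.5513, -0.0778, 0.1086]
tcp_rot: [0.719, 0.694, 0.009, 0.027]
contact_force: [-0.0, -3.6, 3.1]
opening: 0.001
```

```bash
python3 - <<'E'
from plant import *
for i in range(2):
    s=get_state(); print(s["time"],s["eef_pos"].round(4),s["tcp_rot"].round(3),s["contact_force"].round(2))
E
```

```text
5.1667 [ 0.5513 -0.0778  0.1086] [0.719 0.694 0.009 0.027] [-0.04 -3.63  3.08]
5.1667 [ 0.5513 -0.0778  0.1086] [0.719 0.694 0.009 0.027] [-0.04 -3.63  3.08]
```

>>> jog_arm(targets="-2 4 -1 0.4 0.8 0 -1;-2 4 -1 0.4 0.8 0 -1;-1 4 -1 0.4 0.8 0 -1;-1 4 -1 0.4 0.8 0 -1")

```text
time: 5.5
eef_pos: [0.5504, -0.0699, 0.1091]
tcp_rot: [0.718, 0.696, -0.004, 0.01]
contact_force: [-1.1, -19.6, 0.1]
opening: 0.001
```

```bash
python3 shot.py 3 wrist top side
```

```text
1.9666666666666666
3.5454545454545454
3.4705882352941178
5.65 [ 0.55032791 -0.07003007  0.10897476] [ 0.71830242  0.69565405 -0.00355965  0.00971589] [ -0.85924345 -16.31301229   1.3957464 ] [-0.30236603  0.15314106  1.97415089 -0.01847209  1.00072227 -0.26046941]
```

View pics/wrist3.png

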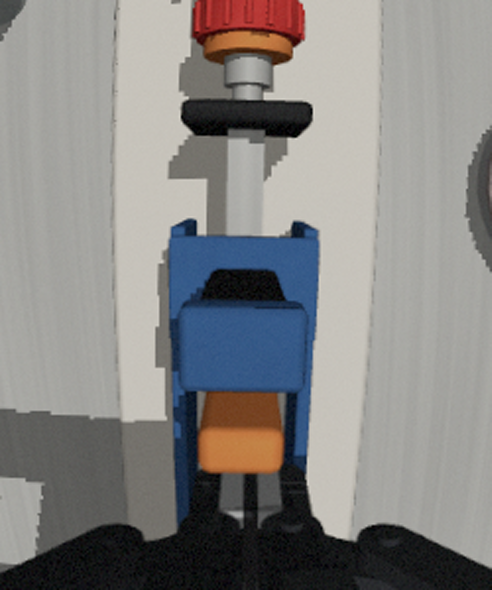

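View pics/top3.png

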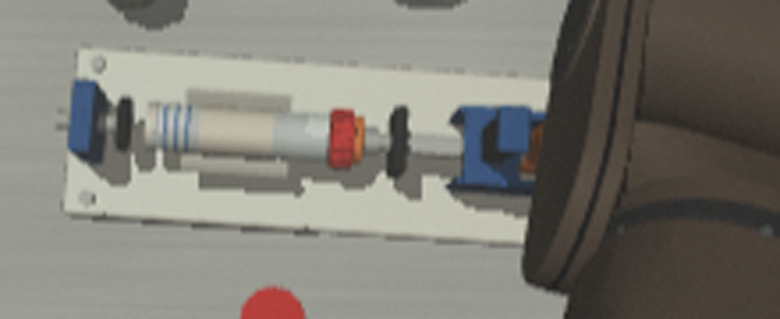

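View pics/side3.png

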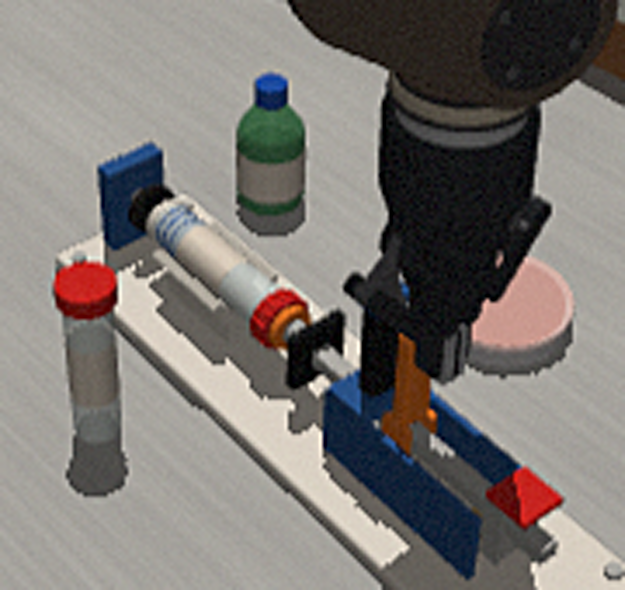

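>>> jog_arm(targets="-1 -7 -1 0 0 0 -1;-1 -7 -1 0 0 0 -1;-1 -6 -1 0 0 0 -1;0 -6 0 0 0 0 -1;0 0 0 0 0 0 -1")

```text
time: 6.07
eef_pos: [0.5465, -0.0953, 0.105]
tcp_rot: [0.719, 0.695, -0.002, 0.007]
contact_force: [-0.4, 0.4, -0.0]
opening: 0.004
```

```bash
python3 shot.py 4 wrist top
```

```text
1.9666666666666666
3.5454545454545454
6.1667 [ 0.54642258 -0.09471189  0.10495309] [ 0.71893534  0.69504272 -0.00191132  0.00662823] [-0.55186326 -0.0701401   0.4494131 ] [-0.35037048  0.15948891  1.97530091 -0.01099064  0.99657372 -0.31065604]
```

View pics/wrist4.png

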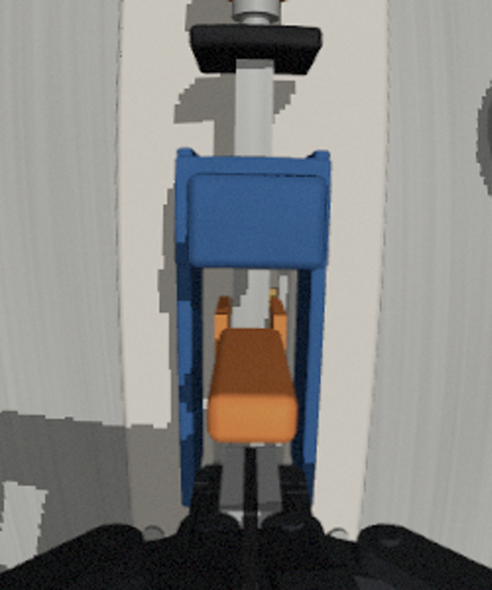

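View pics/top4.png

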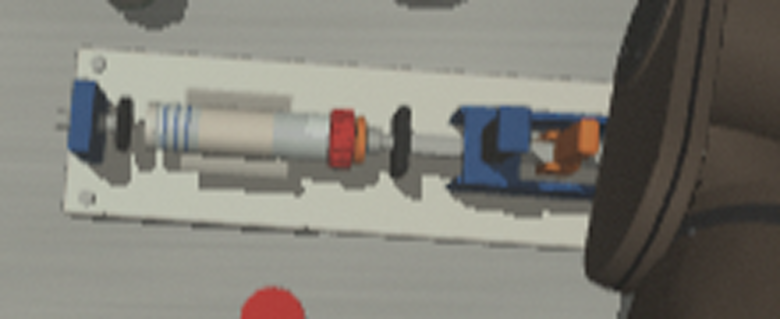

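>>> jog_arm(targets="0 4 -1 0 0 0 -1;0 4 -1 0 0 0 -1;0 4 -1 0.2 0.2 0 -1;0 4 -1 0.2 0.2 0 -1")

```text
time: 6.5
eef_pos: [0.5473, -0.0814, 0.1034]
tcp_rot: [0.718, 0.696, -0.005, 0.006]
contact_force: [-2.9, -7.5, 3.8]
opening: -0.001
```

>>> jog_arm(targets="0 3 -1 0.2 0.2 0 -1;0 3 -1 0.2 0.2 0 -1")

```text
time: 6.67
eef_pos: [0.5476, -0.0772, 0.1033]
tcp_rot: [0.717, 0.697, -0.008, 0.003]
contact_force: [-3.6, -4.6, 2.4]
opening: 0.002
```

>>> jog_arm(targets="-1 3 -1 0.2 0.2 0 -1;-1 3 -1 0.2 0.2 0 -1")

```text
time: 6.83
eef_pos: [0.5476, -0.0741, 0.1034]
tcp_rot: [0.716, 0.699, -0.009, 0.003]
contact_force: [0.1, -9.3, 0.9]
opening: -0.001
```

>>> jog_arm(targets="0 3 -1 0.2 0.1 0 -1;0 3 -1 0.2 0.1 0 -1")

```text
time: 7.0
eef_pos: [0.5479, -0.0715, 0.1034]
tcp_rot: [0.714, 0.7, -0.012, 0.003]
contact_force: [-4.4, -8.1, 4.5]
opening: 0.004
```

```bash
python3 shot.py 5 wrist top
```

```text
1.9666666666666666
3.5454545454545454
7.1 [ 0.54786408 -0.07149683  0.10336734] [ 0.71405013  0.69998385 -0.01200088  0.0033183 ] [-2.60122949 -7.69843284  4.60441917] [-0.30228697  0.16694877  1.97017426 -0.0286751   1.01017049 -0.26707538]
```

View pics/wrist5.png

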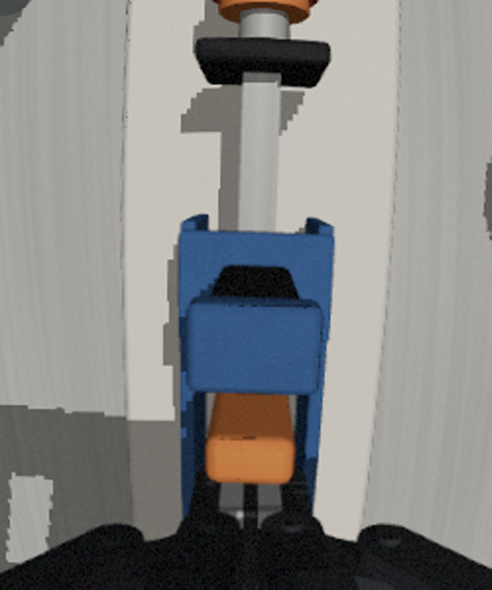

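View pics/top5.png

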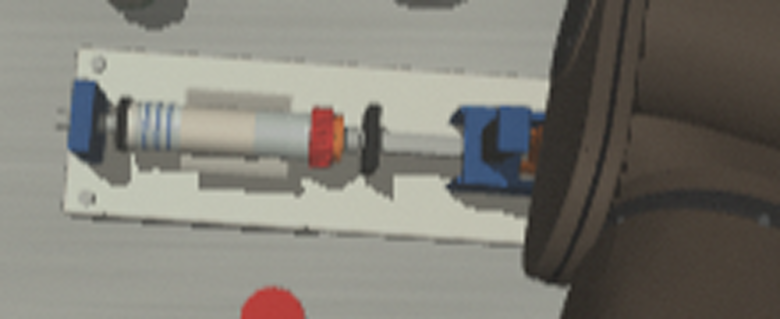

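>>> jog_arm(targets="0 3 -1 0.2 0 -0.2 -1;0 2 -1 0.2 0 -0.2 -1")

```text
time: 7.27
eef_pos: [0.5479, -0.0707, 0.1034]
tcp_rot: [0.715, 0.699, -0.014, 0.005]
contact_force: [-3.0, -8.0, 3.6]
opening: -0.0
```

>>> jog_arm(targets="0 3 0 0.2 0 0 -1")

```text
time: 7.35
eef_pos: [0.5478, -0.0704, 0.1038]
tcp_rot: [0.714, 0.7, -0.015, 0.006]
contact_force: [-0.4, -13.7, -5.7]
opening: 0.001
```

>>> jog_arm(targets="0 -7 -1 0 0 0 -1;0 -7 0 0 0 0 -1;-1 -6 0 0 0 0 -1;0 -6 0 0 0 0 -1;0 0 0 0 0 0 -1;0 0 0 0 0 0 -1")

```text
time: 7.85
eef_pos: [0.5462, -0.0961, 0.1022]
tcp_rot: [0.714, 0.7, -0.015, 0.005]
contact_force: [-0.6, 0.1, -0.4]
opening: -0.001
```

```bash
python3 shot.py 6 side top
```

```text
3.4705882352941178
3.5454545454545454
7.95 [ 0.54627322 -0.09589471  0.10220101] [ 0.71385016  0.70012058 -0.01502741  0.00482592] [ 0.02071354 -0.26849853  1.16140234] [-0.3424515   0.17313566  1.96557578 -0.03695966  1.00765615 -0.30322531]
```

View pics/top6.png

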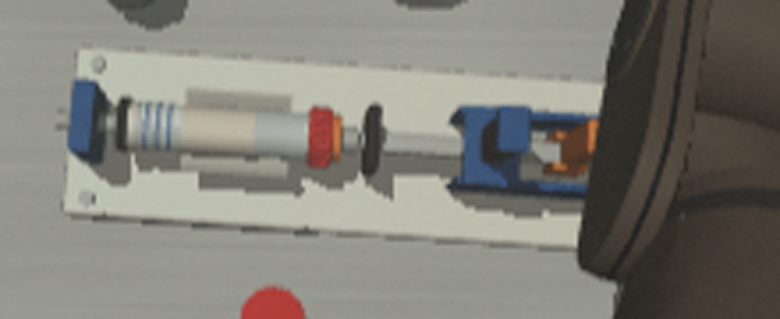

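View pics/side6.png

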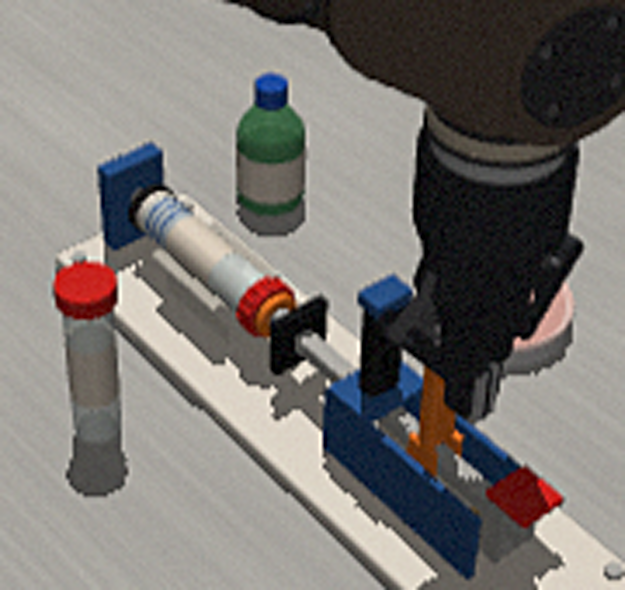

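>>> jog_arm(targets="0.5 4 -0.5 0 0 0 -1;0.5 4 -0.5 0 0 0 -1;0 3 -0.5 0.2 0 0 -1")

```text
time: 8.2
eef_pos: [0.5473, -0.0877, 0.1018]
tcp_rot: [0.713, 0.701, -0.017, 0.006]
contact_force: [-2.5, -10.6, 2.0]
opening: -0.003
```

>>> jog_arm(targets="0 2 0 0.2 0 0 -1")

```text
time: 8.28
eef_pos: [0.5472, -0.0876, 0.102]
tcp_rot: [0.712, 0.702, -0.018, 0.007]
contact_force: [-0.7, -9.5, -3.1]
opening: -0.002
```

>>> jog_arm(targets="0 2 0 0.2 0 0 -1")

```text
time: 8.37
eef_pos: [0.5472, -0.0876, 0.102]
tcp_rot: [0.711, 0.703, -0.019, 0.008]
contact_force: [-1.0, -9.4, -3.2]
opening: 0.005
```

>>> jog_arm(targets="0 2 0 0.2 0 0 -1")

```text
time: 8.45
eef_pos: [0.5473, -0.0877, 0.102]
tcp_rot: [0.711, 0.703, -0.02, 0.009]
contact_force: [-0.7, -9.3, -1.7]
opening: 0.002
```

>>> jog_arm(targets="0 2.5 0 0.6 -0.2 0 -1")

```text
time: 8.53
eef_pos: [0.5474, -0.0873, 0.102]
tcp_rot: [0.71, 0.704, -0.017, 0.009]
contact_force: [0.0, -9.6, -2.0]
opening: 0.005
```

>>> jog_arm(targets="0 2.5 0 0.6 -0.2 0 -1")

```text
time: 8.62
eef_pos: [0.5475, -0.0871, 0.1019]
tcp_rot: [0.709, 0.705, -0.014, 0.008]
contact_force: [-0.1, -10.2, -3.1]
opening: -0.0
```

>>> jog_arm(targets="0 2.5 0 0.6 -0.2 0 -1")

```text
time: 8.7
eef_pos: [0.5476, -0.0869, 0.1018]
tcp_rot: [0.709, 0.705, -0.011, 0.008]
contact_force: [-0.1, -8.9, -2.7]
opening: -0.01
```

>>> jog_arm(targets="0 2.5 0 0.6 -0.2 0 -1")

```text
time: 8.78
eef_pos: [0.5477, -0.0867, 0.1017]
tcp_rot: [0.708, 0.706, -0.007, 0.008]
contact_force: [0.2, -9.8, -1.5]
opening: 0.0
```

>>> jog_arm(targets="0 3 0 0.4 -0.2 0 -1")

```text
time: 8.87
eef_pos: [0.5478, -0.0862, 0.1016]
tcp_rot: [0.708, 0.706, -0.006, 0.009]
contact_force: [-0.4, -10.1, -2.3]
opening: 0.007
```

>>> jog_arm(targets="0 3 0 0.4 -0.2 0 -1")

```text
time: 8.95
eef_pos: [0.548, -0.0857, 0.1016]
tcp_rot: [0.707, 0.707, -0.004, 0.01]
contact_force: [-0.4, -9.9, -1.6]
opening: 0.003
```

>>> jog_arm(targets="0 3 0 0.4 -0.2 0 -1")

```text
time: 9.03
eef_pos: [0.5481, -0.085, 0.1016]
tcp_rot: [0.707, 0.707, -0.002, 0.011]
contact_force: [-0.6, -9.3, -2.5]
opening: -0.002
```

>>> jog_arm(targets="0 3 0 0.4 -0.2 0 -1")

```text
time: 9.12
eef_pos: [0.5482, -0.0839, 0.1016]
tcp_rot: [0.707, 0.708, 0.0, 0.011]
contact_force: [-0.4, -7.5, -1.9]
opening: 0.001
```

>>> jog_arm(targets="0 2.5 0 0.2 0 -0.2 -1")

```text
time: 9.2
eef_pos: [0.5483, -0.0833, 0.1016]
tcp_rot: [0.707, 0.707, 0.0, 0.012]
contact_force: [-0.9, -8.7, -1.3]
opening: 0.001
```

>>> jog_arm(targets="0 2.5 0 0.2 0 -0.2 -1")

```text
time: 9.28
eef_pos: [0.5483, -0.0828, 0.1016]
tcp_rot: [0.708, 0.706, -0.001, 0.013]
contact_force: [-0.3, -9.1, -1.4]
opening: -0.002
```

>>> jog_arm(targets="0 2.5 0 0.2 0 -0.2 -1")

```text
time: 9.37
eef_pos: [0.5483, -0.0826, 0.1017]
tcp_rot: [0.709, 0.705, -0.001, 0.013]
contact_force: [-0.4, -10.3, -0.7]
opening: -0.002
```

>>> jog_arm(targets="0 2.5 0 0.2 0 -0.2 -1")

```text
time: 9.45
eef_pos: [0.5483, -0.0824, 0.1017]
tcp_rot: [0.71, 0.704, -0.002, 0.014]
contact_force: [-1.0, -8.7, -1.5]
opening: 0.0
```

>>> jog_arm(targets="0 3 0 0.3 -0.2 0.2 -1")

```text
time: 9.53
eef_pos: [0.5484, -0.0819, 0.1017]
tcp_rot: [0.708, 0.706, -0.001, 0.016]
contact_force: [-0.0, -11.2, -2.7]
opening: 0.002
```

>>> jog_arm(targets="0 3 0 0.3 -0.2 0.2 -1")

```text
time: 9.62
eef_pos: [0.5486, -0.0816, 0.1018]
tcp_rot: [0.706, 0.708, -0.0, 0.018]
contact_force: [-1.4, -11.4, -1.5]
opening: 0.002
```

>>> jog_arm(targets="0 3 0 0.3 -0.2 0.2 -1")

```text
time: 9.7
eef_pos: [0.5487, -0.0814, 0.1018]
tcp_rot: [0.704, 0.71, 0.0, 0.02]
contact_force: [-1.0, -11.0, -1.4]
opening: -0.001
```

>>> jog_arm(targets="0 3 0 0.3 -0.2 0.2 -1")

```text
time: 9.78
eef_pos: [0.5489, -0.0813, 0.1018]
tcp_rot: [0.702, 0.712, 0.001, 0.022]
contact_force: [-0.5, -11.3, -2.3]
opening: -0.0
```

```bash
python3 shot.py 7 top
```

```text
3.5454545454545454
9.8333 [ 0.54891614 -0.08120054  0.10180252] [0.70204085 0.71178449 0.00141843 0.02234883] [-3.17278662e-03 -1.23396908e+01 -2.81285865e+00] [-0.32188545  0.1497024   1.99366651 -0.02099086  0.95695087 -0.32393141]
```

View pics/top7.png

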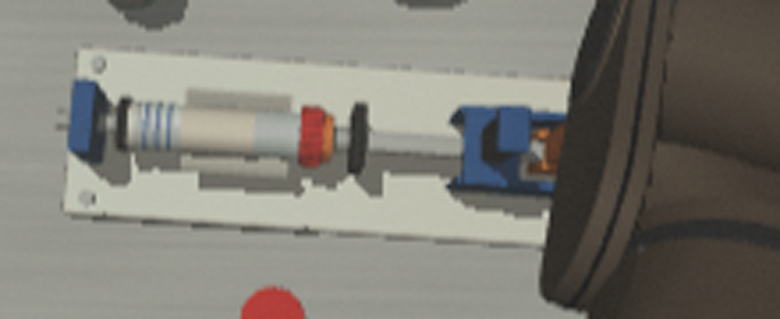

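```bash
cat > meas.py <<'E'
import cv2,sys,numpy as np
from h import *
q=[ 0.55192773,0.02091684,-0.05317895]
ys=np.arange(-20,140,0.25); xs=np.arange(-8,8.1,1)
def rect(im):  # im: full-resolution coordinates sampled at z=50 plane (+ band)
    X,Y=np.meshgrid(xs,ys); P=S(q,np.c_[X.ravel(),Y.ravel(),np.full(X.size,50.)])
    uv=proj('top',P).astype(np.float32)
    return uv
def prof(im,crop,f):
    uv=rect(im)
    if crop: uv=(uv-np.array([180,170])+.5)*f-.5
    uv=uv.astype(np.float32).reshape(len(ys),len(xs),2)
    return cv2.remap(im,uv[...,0],uv[...,1],cv2.INTER_CUBIC).astype(float).mean(1)
def edges(p):
    b,g,r=p.T
    out={}
    red=np.clip((r-np.maximum(g,b)*1.6),0,None)*(g<70)   # red
    # cap centroid, jaw centroid
    m=red.max(); 
    out['cap']=(ys*red).sum()/red.sum()
    yc=out['cap']
    dk=np.clip(90-p.max(1),0,None); dk[(ys>yc-14)|(ys<yc-60)]=0
    # largest dark run
    lab=dk>0; n,l=cv2.connectedComponents(lab.astype(np.uint8)[:,None]); 
    best=max(range(1,n),key=lambda i:dk[l[:,0]==i].sum()); mm=l[:,0]==best
    out['jaw']=(ys*dk*mm).sum()/(dk*mm).sum()
    return out
E
python3 - <<'E'
from meas import *
for k in (3,4,5,6,7):
    im=cv2.imread(f"pics/top{k}.png"); p=prof(im,True,3.5454545)
    print(k,{a:round(b,2) for a,b in edges(p).items()})
    if k in(4,7): print(np.c_[ys,p].round(0)[::8].astype(int).tolist())
E
```

```text
3 {'cap': np.float64(42.03), 'jaw': np.float64(6.91)}
4 {'cap': np.float64(41.87), 'jaw': np.float64(5.46)}
[[-20, 137, 145, 145], [-18, 138, 147, 146], [-16, 137, 145, 145], [-14, 136, 144, 143], [-12, 137, 145, 145], [-10, 138, 147, 147], [-8, 138, 147, 146], [-6, 135, 143, 143], [-4, 136, 145, 144], [-2, 140, 149, 149], [0, 84, 89, 89], [2, 52, 55, 54], [4, 53, 55, 55], [6, 55, 57, 57], [8, 50, 52, 53], [10, 63, 66, 66], [12, 109, 116, 116], [14, 130, 138, 138], [16, 127, 136, 136], [18, 116, 124, 124], [20, 124, 132, 132], [22, 125, 133, 132], [24, 129, 136, 135], [26, 99, 106, 104], [28, 69, 98, 140], [30, 66, 113, 188], [32, 63, 102, 163], [34, 54, 71, 120], [36, 57, 61, 150], [38, 59, 63, 159], [40, 59, 64, 164], [42, 59, 64, 164], [44, 59, 64, 161], [46, 59, 64, 161], [48, 48, 52, 139], [50, 96, 101, 130], [52, 163, 170, 163], [54, 170, 177, 172], [56, 168, 175, 171], [58, 169, 176, 171], [60, 168, 175, 170], [62, 166, 173, 169], [64, 166, 173, 168], [66, 162, 168, 164], [68, 161, 167, 163], [70, 161, 168, 163], [72, 161, 167, 163], [74, 160, 167, 162], [76, 159, 166, 161], [
[... 1799 characters left out ...]
9, 164], [76, 161, 167, 163], [78, 161, 167, 163], [80, 160, 167, 163], [82, 160, 167, 163], [84, 161, 167, 163], [86, 161, 167, 163], [88, 160, 166, 162], [90, 161, 168, 163], [92, 161, 167, 163], [94, 161, 166, 161], [96, 160, 170, 169], [98, 158, 174, 180], [100, 158, 176, 182], [102, 158, 176, 182], [104, 159, 176, 182], [106, 159, 176, 182], [108, 159, 176, 182], [110, 159, 176, 182], [112, 159, 175, 181], [114, 159, 176, 182], [116, 158, 175, 181], [118, 159, 175, 181], [120, 159, 176, 182], [122, 159, 175, 182], [124, 158, 175, 181], [126, 159, 176, 182], [128, 158, 175, 182], [130, 159, 175, 182], [132, 159, 176, 182], [134, 159, 176, 181], [136, 159, 176, 181], [138, 158, 175, 181]]
```

```bash
cat >> meas.py <<'E'
from plant import read_camera,get_state
def cross(s,lvl,lo,hi,up=True):
    i=np.where((ys>=lo)&(ys<hi))[0]
    for k in i[:-1]:
        a,b=s[k],s[k+1]
        if (a<lvl<=b) if up else (a>lvl>=b): return ys[k]+.25*(lvl-a)/(b-a)
    return np.nan
def full(p):
    e=edges(p); d=p[:,2]-p[:,0]
    c=e['cap']
    pad=cross(d,45,c-18,c,True); capr=cross(p[:,0],100,c+2,c+14,True); lab=cross(d,11,capr+8,capr+60,True)
    jaw=e['jaw']
    return dict(adv=jaw-5.46+18,comp=(pad-jaw)*-1,sep=lab-capr,lab=lab)
def live(n=1):
    R=[]
    for i in range(n):
        pic=read_camera("top"); R.append(full(prof(pic["pixels"],False,1)))
    s=get_state()
    print({k:round(float(np.mean([r[k] for r in R])),2) for k in R[0]}, s["time"],s["eef_pos"].round(4),s["contact_force"].round(1))
E
python3 - <<'E'
from meas import *
for k in (3,4,5,6,7):
    im=cv2.imread(f"pics/top{k}.png"); p=prof(im,True,3.5454545)
    print(k,{a:round(float(b),2) for a,b in full(p).items()})
live(2)
E
```

```text
3 {'adv': 19.45, 'comp': -21.75, 'sep': 34.68, 'lab': 84.72}
4 {'adv': 18.0, 'comp': -21.93, 'sep': 34.64, 'lab': 84.74}
5 {'adv': 36.15, 'comp': -17.5, 'sep': 34.18, 'lab': 96.15}
6 {'adv': 35.85, 'comp': -19.09, 'sep': 33.5, 'lab': 96.17}
7 {'adv': 44.71, 'comp': -15.41, 'sep': 28.33, 'lab': 96.25}
{'adv': 44.76, 'comp': -15.35, 'sep': 28.28, 'lab': 96.21} 9.9333 [ 0.5489 -0.0813  0.1018] [ -0.9 -11.4  -2.1]
```

>>> jog_arm(targets="0 3.3 0 0.2 0.2 -0.3 -1")

```text
time: 10.02
eef_pos: [0.5489, -0.081, 0.1018]
tcp_rot: [0.704, 0.71, -0.001, 0.022]
contact_force: [-1.4, -11.8, -1.1]
opening: 0.001
```

>>> jog_arm(targets="0 3.3 0 0.2 0.2 -0.3 -1")

```text
time: 10.1
eef_pos: [0.5487, -0.0809, 0.1019]
tcp_rot: [0.705, 0.709, -0.004, 0.022]
contact_force: [-1.1, -11.8, -1.3]
opening: 0.002
```

>>> jog_arm(targets="0 3.3 0 0.2 0.2 -0.3 -1")

```text
time: 10.18
eef_pos: [0.5486, -0.0807, 0.102]
tcp_rot: [0.706, 0.708, -0.007, 0.022]
contact_force: [-2.1, -12.3, -2.4]
opening: -0.0
```

```bash
python3 -c "
from meas import *
live(2)"
```

```text
{'adv': 45.15, 'comp': -14.99, 'sep': 28.26, 'lab': 96.18} 10.2833 [ 0.5486 -0.0807  0.102 ] [ -1.8 -11.7  -1.7]
```

>>> jog_arm(targets="0 4 0 0.4 0.2 0 -1")

```text
time: 10.37
eef_pos: [0.5485, -0.08, 0.102]
tcp_rot: [0.705, 0.709, -0.009, 0.021]
contact_force: [-1.6, -13.0, -2.4]
opening: 0.002
```

>>> jog_arm(targets="0 4 0 0.4 0.2 0 -1")

```text
time: 10.45
eef_pos: [0.5485, -0.0793, 0.102]
tcp_rot: [0.705, 0.709, -0.01, 0.02]
contact_force: [-0.8, -13.2, -1.6]
opening: 0.002
```

>>> jog_arm(targets="0 4 0 0.4 0.2 0 -1")

```text
time: 10.53
eef_pos: [0.5485, -0.0787, 0.102]
tcp_rot: [0.704, 0.71, -0.012, 0.019]
contact_force: [-0.3, -12.8, -2.0]
opening: 0.0
```

```bash
python3 -c "
from meas import *
live(1)"
```

```text
{'adv': 46.99, 'comp': -13.18, 'sep': 28.3, 'lab': 96.19} 10.5833 [ 0.5485 -0.0785  0.102 ] [ -0.9 -12.4  -1.7]
```

>>> jog_arm(targets="0 3.7 0 0.4 0 0 -1")

```text
time: 10.67
eef_pos: [0.5485, -0.0781, 0.1021]
tcp_rot: [0.703, 0.711, -0.012, 0.019]
contact_force: [-0.1, -11.4, -1.8]
opening: 0.001
```

>>> jog_arm(targets="0 3.7 0 0.4 0 0 -1")

```text
time: 10.75
eef_pos: [0.5486, -0.0777, 0.1021]
tcp_rot: [0.703, 0.711, -0.012, 0.02]
contact_force: [-1.3, -12.9, -2.3]
opening: -0.0
```

```bash
python3 -c "
from meas import *
live(1)"
```

```text
{'adv': 48.1, 'comp': -12.06, 'sep': 28.28, 'lab': 96.17} 10.8 [ 0.5486 -0.0777  0.1021] [  0.3 -12.8  -2.4]
```

>>> jog_arm(targets="0 3.8 0 0.4 0 0 -1")

```text
time: 10.88
eef_pos: [0.5486, -0.0776, 0.1021]
tcp_rot: [0.702, 0.712, -0.013, 0.02]
contact_force: [-1.2, -14.2, -2.5]
opening: -0.004
```

>>> jog_arm(targets="0 3.8 0 0.4 0 0 -1")

```text
time: 10.97
eef_pos: [0.5487, -0.0775, 0.1021]
tcp_rot: [0.701, 0.713, -0.014, 0.021]
contact_force: [-0.8, -14.0, -2.9]
opening: 0.003
```

```bash
python3 -c "
from meas import *
live(1)"
```

```text
{'adv': 48.42, 'comp': -11.74, 'sep': 28.31, 'lab': 96.19} 11.0167 [ 0.5487 -0.0775  0.1021] [ -1.  -13.6  -2.7]
```

>>> jog_arm(targets="0 4.2 0 0.4 -0.2 -0.2 -1;0 4.2 0 0.4 -0.2 -0.2 -1;0 4.2 0 0.4 -0.2 -0.2 -1")

```text
time: 11.27
eef_pos: [0.5489, -0.0771, 0.1022]
tcp_rot: [0.702, 0.711, -0.012, 0.027]
contact_force: [-1.4, -15.1, -2.3]
opening: -0.001
```

```bash
python3 -c "
from meas import *
live(1)"
```

```text
{'adv': 48.83, 'comp': -11.34, 'sep': 28.33, 'lab': 96.22} 11.3167 [ 0.5489 -0.077   0.1022] [ -1. -16.  -3.]
```

Past the 48 mm click; let go and check that it holds.

>>> jog_arm(targets="0 -3 0 0 0 0 -1;0 -4 0 0 0.2 0 -1;0 -5 0 0.2 0.2 0 -1;-1 -5 0 0.2 0.2 0 -1;-1 -5 0 0.2 0.2 0 -1;0 0 0 0 0 0 -1;0 0 0 0 0 0 -1")

```text
time: 11.9
eef_pos: [0.5467, -0.1001, 0.1018]
tcp_rot: [0.702, 0.712, -0.014, 0.018]
contact_force: [0.0, -0.9, -0.1]
opening: 0.0
```

```bash
python3 -c "
from meas import *
live(2)"; python3 shot.py 8 wrist
```

```text
{'adv': 47.19, 'comp': -13.0, 'sep': 28.25, 'lab': 96.2} 12.0 [ 0.5467 -0.1     0.1019] [ 0.   0.3 -1.2]
1.9666666666666666
12.05 [ 0.54668014 -0.09987316  0.10186645] [ 0.70206282  0.71175822 -0.01371744  0.01788483] [0.50468234 0.27264484 0.04116212] [-0.34509664  0.16385392  1.97730515 -0.04807461  0.98001634 -0.33243766]
```

View pics/wrist8.png

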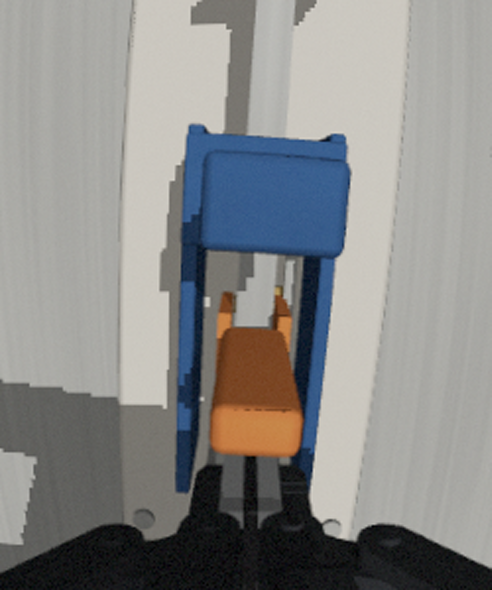

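>>> jog_arm(targets="0 0 10 0.4 0.2 0 -1;-1 -14 2 0.4 0.2 0 -1;-1 -14 0 0.4 0.2 -0.5 -1;-1 -8 0 0.4 0.2 -0.5 -1;0 0 -3 0 0 0 -1;0 0 0 0 0 0 -1")

```text
time: 12.55
eef_pos: [0.544, -0.1369, 0.1136]
tcp_rot: [0.708, 0.706, -0.008, 0.002]
contact_force: [-1.2, -0.0, -0.1]
opening: -0.002
```

```bash
python3 shot.py 9 side wrist
```

```text
3.4705882352941178
1.9666666666666666
12.65 [ 0.54424238 -0.13656699  0.11383967] [ 0.70808952  0.70607792 -0.00758899  0.00236714] [-0.52056399  0.10583266  0.47720787] [-0.41949716  0.16734181  1.94760609 -0.01853209  1.02775307 -0.40706689]
```

View pics/wrist9.png

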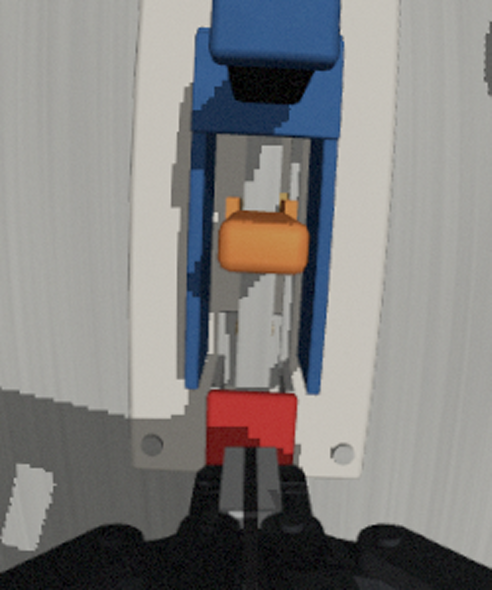

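View pics/side9.png

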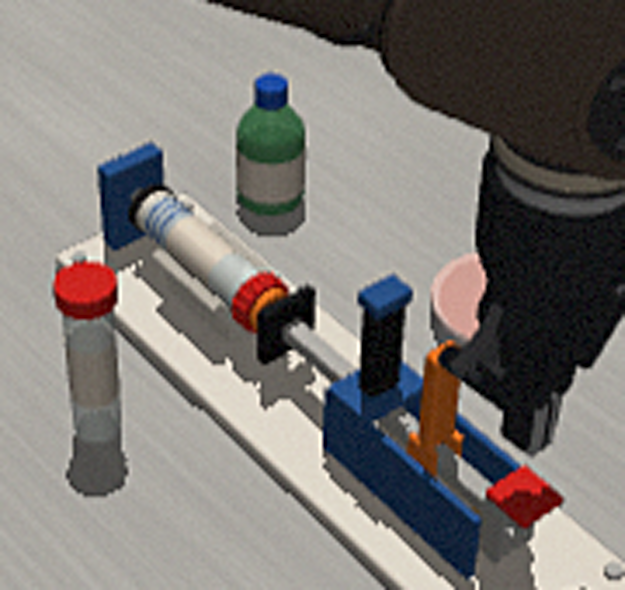

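>>> jog_arm(targets="-0.5 -3 -12 0.2 0 0 -1;0 -2 -12 0.2 0 0 -1;0 0 -8 0.2 0 0 -1;0 0 -5 0 0 0 -1")

```text
time: 12.98
eef_pos: [0.5445, -0.1411, 0.0746]
tcp_rot: [0.708, 0.707, -0.003, -0.0]
contact_force: [-0.3, -0.8, 2.2]
opening: 0.002
```

>>> jog_arm(targets="0 0 -5 0 0 0 -1;0 0 -4 0 0 0 -1")

```text
time: 13.15
eef_pos: [0.5452, -0.1418, 0.0682]
tcp_rot: [0.707, 0.707, -0.004, -0.001]
contact_force: [-13.2, 4.6, 36.0]
opening: -0.002
```

>>> jog_arm(targets="0 0 -1 0 0 0 -1;0 0 -1 0 0 0 -1")

```text
time: 13.32
eef_pos: [0.5454, -0.1416, 0.0701]
tcp_rot: [0.707, 0.707, -0.005, -0.003]
contact_force: [-2.5, -1.1, 3.9]
opening: 0.004
```

```bash
python3 -c "
from meas import *
live(1)"
```

```text
{'adv': 18.44, 'comp': -47.84, 'sep': 28.2, 'lab': 96.24} 13.3667 [ 0.5455 -0.1416  0.07  ] [-2.3 -0.2  5.7]
```

>>> jog_arm(targets="0 0 -2 0 0 0 -1;0 0 -1.5 0 0 0 -1;0 0 -1.5 0 0 0 -1;0 0 -1.5 0 0 0 -1")

```text
time: 13.7
eef_pos: [0.5456, -0.1417, 0.0696]
tcp_rot: [0.706, 0.708, -0.007, -0.005]
contact_force: [-4.7, 1.3, 10.3]
opening: 0.004
```

>>> jog_arm(targets="0 0 -1.5 0 0 0 -1;0 0 -1.5 0 0 0 -1;0 0 -1.5 0 0 0 -1;0 0 -1.5 0 0 0 -1;0 0 -1.5 0 0 0 -1;0 0 -1.5 0 0 0 -1;0 0 -1.5 0 0 0 -1;0 0 -1.5 0 0 0 -1;0 0 -1.5 0 0 0 -1;0 0 -1.5 0 0 0 -1")

```text
time: 14.53
eef_pos: [0.5456, -0.1417, 0.0696]
tcp_rot: [0.704, 0.71, -0.012, -0.01]
contact_force: [-4.8, 1.6, 10.7]
opening: -0.001
```

```bash
python3 shot.py 10 side top
```

```text
3.4705882352941178
3.5454545454545454
14.6333 [ 0.54564423 -0.14173695  0.06964792] [ 0.70404297  0.7099853  -0.01178098 -0.01027528] [-4.51231796  0.65547619 11.66217843] [-0.4273638   0.24918069  1.94466619 -0.01809583  0.97526657 -0.42541143]
```

View pics/top10.png

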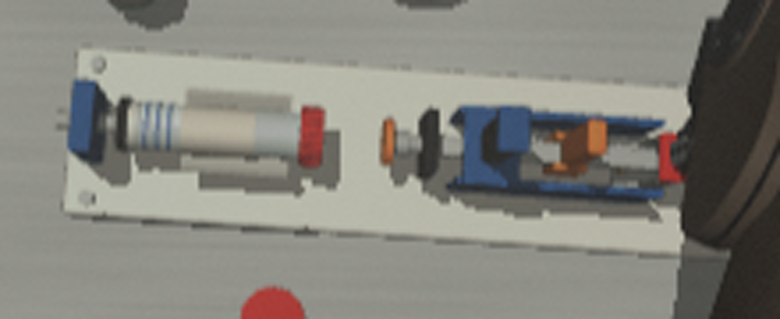

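View pics/side10.png

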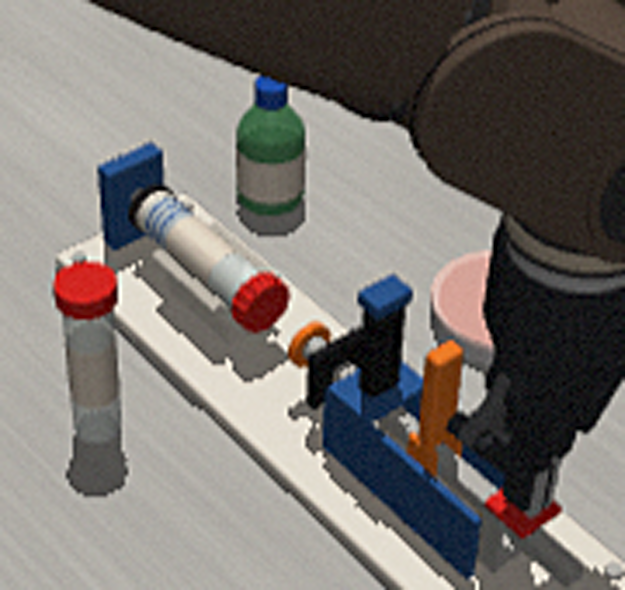

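>>> jog_arm(targets="0 0 -1.5 0 0 0 -1;0 0 -1.5 0 0 0 -1;0 0 -1.5 0 0 0 -1;0 0 -1.5 0 0 0 -1;0 0 -1.5 0 0 0 -1;0 0 -1.5 0 0 0 -1;0 0 -1.5 0 0 0 -1;0 0 -1.5 0 0 0 -1")

```text
time: 15.3
eef_pos: [0.5457, -0.1417, 0.0697]
tcp_rot: [0.703, 0.711, -0.016, -0.015]
contact_force: [-4.2, 1.2, 11.3]
opening: -0.0
```

>>> jog_arm(targets="0 0 4 0 0 0 -1;0 -2 8 0 0 0 -1;0 -4 15 0 0 0 -1;0 -5 20 0 0 0 -1;0 -10 20 0 0 0 -1;0 -10 20 0 0 0 -1;0 -10 10 0 0 0 -1;0 0 0 0 0 0 -1;0 0 0 0 0 0 -1")

```text
time: 16.05
eef_pos: [0.5428, -0.1823, 0.167]
tcp_rot: [0.702, 0.712, -0.017, -0.019]
contact_force: [-0.2, 0.3, -1.1]
opening: 0.002
```

```bash
python3 -c "
from meas import *
pic=read_camera('top'); p=prof(pic['pixels'],False,1)
d=p[:,2]-p[:,0]; capr=cross(p[:,0],100,60,85,True); print('sep',cross(d,11,capr+8,capr+60)-capr)
dk=np.clip(90-p.max(1),0,None); dk[(ys>2)|(ys<-19.9)]=0; print('jaw adv',(ys*dk).sum()/dk.sum()-5.46+18, p.max(1)[:100:4].round())
"; python3 shot.py 11 side top
```

```text
sep 28.125
jaw adv 0.12197879858657146 [107.  86.  70.  59.  51.  51.  51.  52.  52.  50.  49.  45.  51.  70.
  92. 107. 116. 123. 124. 120. 115. 114. 118. 121. 120.]
3.4705882352941178
3.5454545454545454
16.2 [ 0.54224527 -0.18140345  0.16574491] [ 0.7013601   0.71232383 -0.01735119 -0.01969042] [ 0.44152588  0.07116041 -0.35620947] [-0.49044261  0.15174395  1.8610561  -0.02395851  1.17650557 -0.49622122]
```

View pics/top11.png

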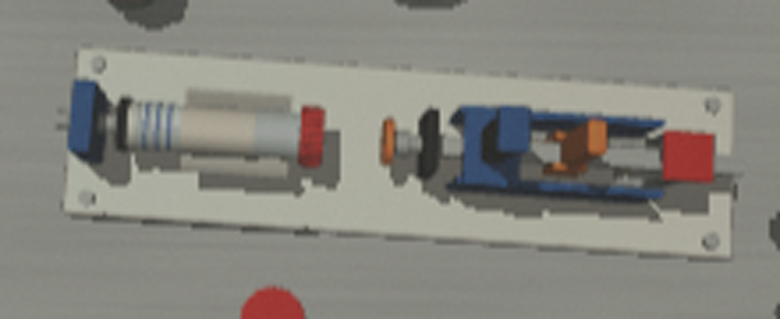

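View pics/side11.png

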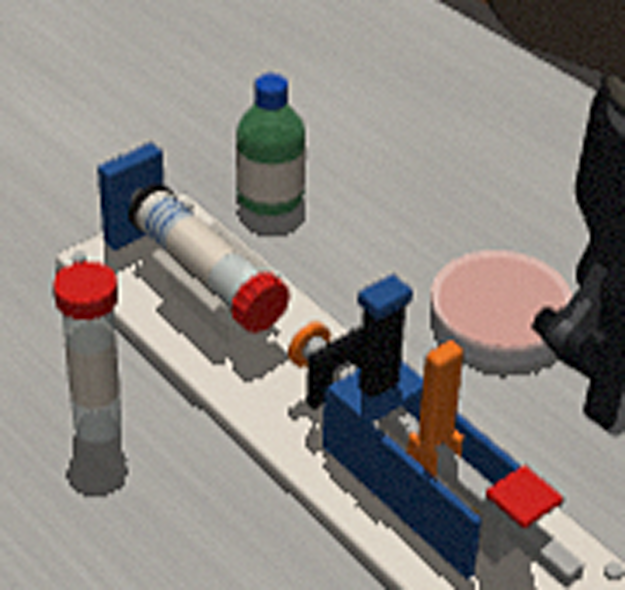

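Both pictures agree: the jaw is fully back (advance about 0.1 mm), the tab is up and the trigger is let go. The closed tube lies against its backstop and the bystanders have not moved.

```bash
python3 -c "
from plant import *
print(sign_off())"
```

```text
the job is handed in; nothing more can be done
None
```

The cap is pressed home, the jaw is fully back, and the closed tube is lying in its trough. I handed the job in at about 16 s of the 58 s allowed; sign-off reports no verdict.

- **Capping:** I squeezed the trigger three times. The first two went to the trigger's own stop and brought the tube against the backstop. The third was done by feel in small steps. The cap stopped moving after about 6.4 mm. The highest pad force I measured was about 10.6 N, read from pad compression in the top camera, well under the 17 N limit.
- **Holding by itself:** with the trigger let go, the pad stayed compressed by about 8.9 mm, so about 9 N on the cap.
- **Release:** I held the tab down for about 2 s, and the jaw went all the way back, measuring 0.1 mm from fully back. The cap stayed home.
- **Last checks:** in the final pictures the tab is up, the trigger is let go, nothing else has moved, and the arm is clear of everything.

One reading came close to a limit: as the tab reached its stop, the fingertips' force peaked at about 36 N upward (about 39 N in total). I eased off straight away to about 11 N.

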